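# Stamp the form: get the hemmed-in date stamp out

## Robot

A 7-joint arm with a two-finger parallel gripper is mounted at the origin on a cart in front of the work surface, level with it; the furniture and walls round the work are solid. World frame = base frame: x ahead of the robot, y to its left, z up, the work surface at z = 0. Lengths are in m, angles in rad, forces in N, time in s.
With the tool pointing down it reaches from about 0.425 to 0.925 m from the base axis. Payload 6.8 kg.
Tool frame: the origin (TCP) lies at the very end of the fingers, on their centre line; the grasp point (between the pads) lies 19 mm behind it; z points along the fingers, y is the line along which they close (so a half turn about z gives the same grasp; the last joint's range is limited). The gripper opens to 85 mm and grips with 20 to 120 N. Pads are 22 mm wide; open, the fingers measure 114 mm over their backs; the gripper's body (76 mm by 85 mm) begins 54 mm behind the grasp point. The pads swing forward as they close: fully open they stand 13 mm farther back than shut.
Start: joints at [1.062, 0.477, 0.022, 1.555, -0.011, 1.109, -0.083], TCP at [0.263, -0.622, 0.231] pointing down, gripper open.
Joint ranges: [-2.96, 2.96], [-0.34, 2.1], [-1.41, 1.46], [0.24, 2.44], [-1.37, 4.51], [0.17, 1.92], [-2.96, 2.96]. Speed limits (rad/s): [2.39, 2.39, 3.14, 3.14, 3.14, 3.14, 3.14].

## Interface

Orientations are given as a unit quaternion [w, x, y, z].
In Python, from station import get_obs, read_camera, hand_in gives the robot as it stands.
- The arm moves only by the tool arm_command, never from a script. Its argument "commands" is one flat list of numbers, 7 for each row, row after row: the shift along the tool's x, y, z in m, then the turn, a rotation vector about the tool's x, y, z in degrees, then the opening, from 0 (shut) to 1 (fully open). In form: [tx, ty, tz, rx, ry, rz, fingers, tx, ty, tz, rx, ry, rz, fingers, ...]. A call has 1 to 8 rows; each row is the pose to reach, as a shift and turn from the pose commanded when the call began, along the tool's axes at that moment; what a row does not reach only later rows make up. A row lasts 1/10 s, in which the tool goes at most 50 mm and 8.59 degrees, less where a joint would pass 70% of its speed; a pose out of reach is approached as far as the arm can. A call with a gripper value outside its range is refused whole. The fingers move at their own pace and stop on an object; "force" is the grip in N (left out, the last holds). Time passes only in rows, so rows that repeat a pose let the fingers close. It gives the time, the measured TCP pose, the force, the opening and the grip force at its end, in the units of the state.
- get_obs(): the state, without advancing time (a new reading comes with each control period).
- read_camera(name): name is "scene" or "top" or "wrist"; returns a dict with "img" (480x640x3 uint8, red, green, blue), "camera_matrix" (3x3 intrinsics, pixels), "k1" (the pictures are not rectified: a ray, as slopes to the right and down, at radius r is drawn at 1 + k1 r^2 times it, then the intrinsics apply), "pose" (4x4, takes a point from camera to world coordinates). Camera axes: x right, y down, z forward; pixel columns grow to the right and rows downward; lengths in m; the calibration is good to about 2 mm. A picture is of the moment at which its call begins. There is no depth.
- hand_in(): hands the job in; it is judged then, once.
The state is a dict: "t": time; "q": joint angles; "joint_vel": joint speeds; "joint_torque": joint torques, N m; "eef_pos": TCP position; "tool_rot": TCP orientation; "contact_force": force on the tool from outside, world axes, zero at the start; "torque": the same for the moment, N m; "gripper_width": opening from 0.0 (shut) to 1.0 (fully open); "grasp_force": force on a finger pad.
Only numpy, scipy, OpenCV 4.12 (cv2) and the standard library are available. Lean on these libraries where they do the work, as an engineer would, in place of code of your own. Each camera call takes 0.05 s, during which the arm holds its last target. There are 200 camera calls.

## Task

I have to stamp the top form, but the red stamp on the open desk is hemmed in by the jar, the big blue-banded carton and the slim carton: stand these three upright on the closed grey ledger for the moment. Then bring the stamp to the form pad, press it fully down in the middle of the pad with its long side square across the pad's width, and leave it standing there for the next form. Lastly put the jar and the two cartons back upright, each exactly where it stood; do not shift the tub, the glue stick or the low red-banded carton.

Things in the scene. Friction and masses are not known exactly. Their poses are not given: they have to be found in the camera images.
- stamp_center (a point): Red self-inking stamp with a black base frame, standing upright, 45 (its x) x 71 (its y) x 66 mm high, 0.09 kg. This point is its centre, 33 mm above its underside, fixed to the base frame; z is up. Its red sleeve (44 mm across x, its sides reaching from 32 to 66 mm above the underside, the top flat) is where to grasp it: across its x, with the pads about 45 mm above the underside. (A second stamp at the back of the desk beside the stapler has no part in this.)
- stamp_hood (a joint): How far the stamp's sleeve is pressed down over its base frame, m: 0 as it stands (sprung up), 0.012 fully pressed, where it prints; that takes about 9 N. The sleeve springs back up when let go; lifted by the sleeve, the base frame comes along.
- jar_center (a point): Clear round plastic jar with a push lid, standing upright, 62 mm across, 117 mm high, 0.06 kg. This point is its centre, 58 mm above its underside; z is up.
- big_carton_center (a point): White carton with a blue band, standing on its end, 68 (its x) x 60 (its y) x 105 mm high, 0.13 kg. This point is its centre, 52 mm above its underside; z is up.
- slim_carton_center (a point): Slim white carton with a grey band, standing upright, 46 (its x) x 30 (its y) x 108 mm high, 0.04 kg. This point is its centre, 54 mm above its underside; z is up.
- ledger: Closed grey ledger lying flat on the desk left or right of the stamp, 212 (its x) x 274 (its y) x 16 mm thick, loose, 0.7 kg. Origin at the centre of its underside; z is up. Its cover is the place where the three things wait.
- pad: Pad of white forms lying flat on the desk on the other side, 120 (its x, the pad's width) x 170 (its y) x 12 mm thick, loose, 0.18 kg. Origin at the centre of its underside; z is up.
- cup: Bystander: clear round tub with used sample tubes, 107 mm across, 118 mm high, behind the stamp on the left. Origin at the centre of its underside. Leave it alone.
- glue: Bystander: upright glue stick, 24 mm across, 96 mm high, behind the stamp on the right. Origin at the centre of its underside. Leave it alone.
- flat_carton: Bystander: white carton with a red band, lying flat, 60 (its x) x 90 (its y) x 45 mm high, behind the stamp on the right. Origin at the centre of its underside. Leave it alone.
There are look-alikes about, which are no part of the job. Leave any green or yellow look-alike of the part that bears jar_center alone.

How it is judged:
On the way, in this order (a step that is already met when the one before it is completed fails the run):
1. the jar and both cartons stand upright on the closed grey ledger (x of jar_center in the frame of ledger between -0.104 and 0.104 m and y of jar_center in the frame of ledger between -0.134 and 0.134 m and z of jar_center in the frame of ledger between 0.0665 and 0.0825 m and angle between each of jar_center, big_carton_center, slim_carton_center's own z axis and vertical below 0.15 rad and x of big_carton_center in the frame of ledger between -0.104 and 0.104 m and y of big_carton_center in the frame of ledger between -0.134 and 0.134 m and z of big_carton_center in the frame of ledger between 0.0605 and 0.0765 m and x of slim_carton_center in the frame of ledger between -0.104 and 0.104 m and y of slim_carton_center in the frame of ledger between -0.134 and 0.134 m and z of slim_carton_center in the frame of ledger between 0.062 and 0.078 m), for 0.2 s.
2. the stamp is pressed down in the middle of the pad, square across it, while the three wait on the ledger (all of step 1 and horizontal distance between stamp_center and pad below 0.015 m and z of stamp_center in the frame of pad between 0.039 and 0.051 m and angle between stamp_center's own z axis and vertical below 0.1 rad and angle between the y axis of stamp_center and the x axis of pad, either way round below 0.2 rad and value of joint stamp_hood above 0.0095 m), for 0.05 s.
At the end, for the whole second after the job is handed in: The stamp stands upright and unpressed on the pad, its centre within 15 mm of the middle of the pad and its long side within 0.2 rad (11 degrees) of the pad's width; the jar and the two cartons stand upright, each with its centre within 15 mm of where it was at the start; all released and at rest (horizontal distance between stamp_center and pad below 0.015 m and z of stamp_center in the frame of pad between 0.039 and 0.051 m and angle between each of stamp_center, jar_center, big_carton_center, slim_carton_center's own z axis and vertical below 0.1 rad and angle between the y axis of stamp_center and the x axis of pad, either way round below 0.2 rad and value of joint stamp_hood below 0.002 m and distance of each of jar_center, big_carton_center, slim_carton_center from where it was at the start of the episode below 0.015 m); the robot touches nothing.
It fails at once if the tub, the glue stick or the low red-banded carton is moved by more than 15 mm (distance of any of cup, glue, flat_carton from where it was at the start of the episode above 0.015 m).
It fails at once if the jar, a carton or the stamp is tipped over (angle between any of jar_center, big_carton_center, slim_carton_center, stamp_center's own z axis and vertical above 0.6 rad).
It also fails if it takes over 147 s, if anything falls off the work surface, if the arm or the gripper's body presses on something with over 40 N, if the wrist force passes 120 N, or if a joint passes its speed limit or range.

## Working session

There is one attempt and no reset: what is moved stays moved. The work goes in short steps, Python scripts to look and compute and a tool call to move; the robot and the scene stay as the last step left them, time stands still between calls to the robot, and variables do not carry over. Pictures are saved under pics/ and viewed, at most 14 in all, crops included, and the job is handed in when it is done.

Besides the shell and the picture viewer there is one more tool, called as name(argument=value, ...), one argument or row to a line, values as JSON. arm_command: Moves the arm, as the interface text tells. Its arguments: {"type":"object","properties":{"commands":{"type":"array","items":{"type":"number"}},"force":{"type":"number"}},"required":["commands"]}

```bash
mkdir -p pics
python3 - <<'E'
from station import *
import cv2,pickle
o=get_obs();print({k:o[k] for k in('t','eef_pos','tool_rot','gripper_width','contact_force')})
d={n:read_camera(n) for n in('scene','top')}
pickle.dump(d,open('c0.pkl','wb'))
for n in d:
  cv2.imwrite(f'pics/{n}0.png',d[n]['img'][:,:,::-1]);print(n,d[n]['camera_matrix'],d[n]['k1'],d[n]['pose'])
E
```

```text
{'t': 0.0, 'eef_pos': array([ 0.26309476, -0.62096741,  0.23030681]), 'tool_rot': array([-8.99861570e-04,  9.79988792e-01,  1.99050477e-01, -2.54281434e-04]), 'gripper_width': 0.9977927554323667, 'contact_force': array([-0.0012165 , -1.18741143, -0.51812264])}
scene [[499.76631021   0.         323.84090151]
 [  0.         499.76631021 236.87462774]
 [  0.           0.           1.        ]] 0.02001629596912638 [[-0.80583237 -0.42025406  0.41715791  0.16103461]
 [-0.59213712  0.56857709 -0.57104617  0.63856568]
 [ 0.00279804 -0.70718217 -0.70702585  0.84586763]
 [ 0.          0.          0.          1.        ]]
top [[553.28093835   0.         326.19574134]
 [  0.         553.28093835 228.86326157]
 [  0.           0.           1.        ]] -0.000376713463490849 [[-0.02028941 -0.98949334  0.1431477   0.41036766]
 [-0.99965283  0.02248479  0.01373534 -0.01381836]
 [-0.01680968 -0.14281932 -0.98960602  1.49631229]
 [ 0.          0.          0.          1.        ]]
```

View pics/scene0.png

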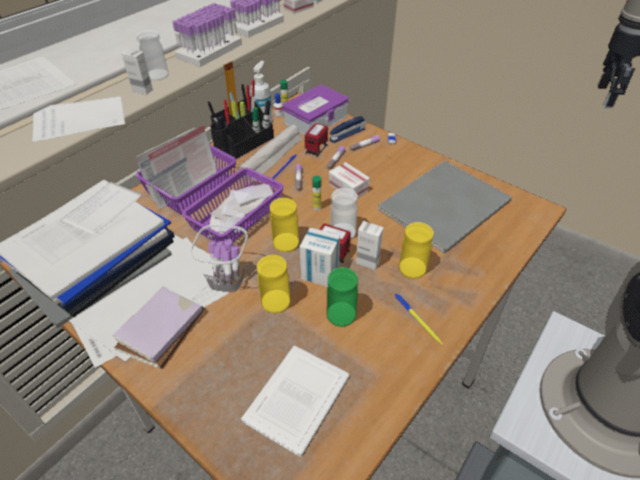

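View pics/top0.png

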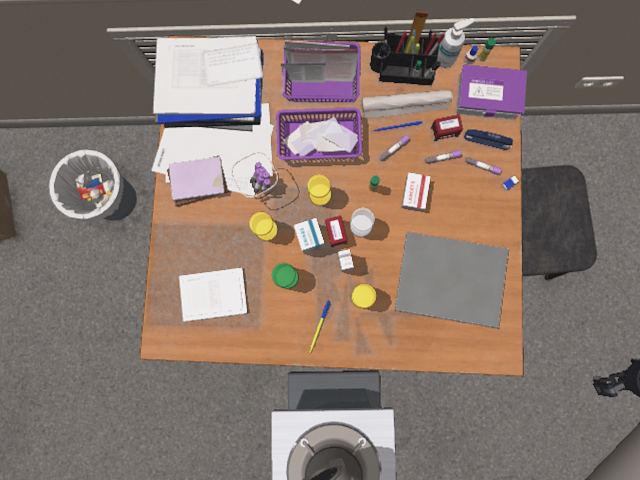

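The top view shows the stamp at (337,231), the big carton at (308,234), the clear jar at (362,222) and the slim carton at (346,260). The ledger is at (452,280), the pad at (213,295). Jar candidates are the clear one at (362,222), the green one at (286,275), and the yellow ones at (319,190), (263,226) and (364,296). Only the clear one fits, because the coloured ones are look-alikes. I'll confirm this in enlarged crops.

Run:
```python
import cv2,pickle
d=pickle.load(open('c0.pkl','rb'))
def crop(n,x,y,w,h,s,f):
  cv2.imwrite(f,cv2.resize(d[n]['img'][y:y+h,x:x+w,::-1],None,fx=s,fy=s,interpolation=cv2.INTER_CUBIC))
crop('top',245,165,160,120,5,'pics/tc.png')   # x0 245 y0 165 s5
crop('scene',250,170,192,144,4,'pics/sc.png')
crop('top',170,225,350,112,2.28,'pics/tl.png')
```

```text
(no output)
```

View pics/tc.png

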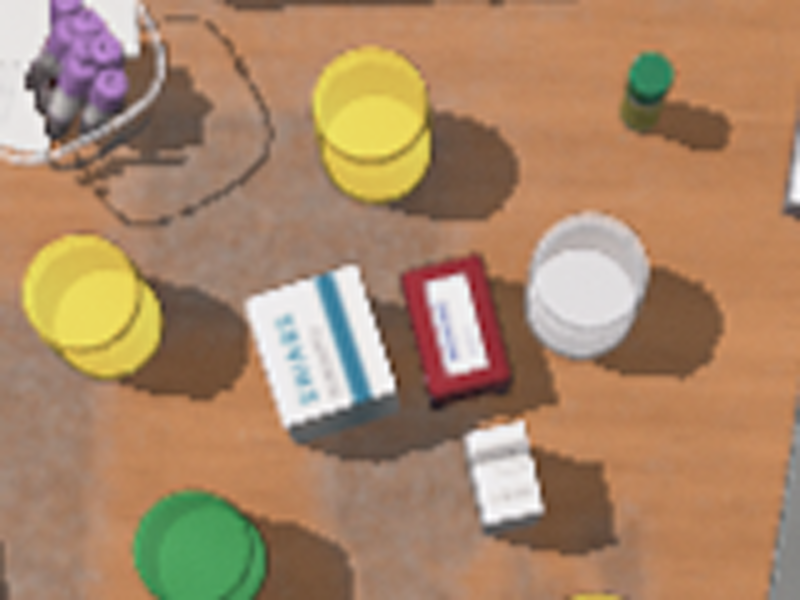

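View pics/sc.png

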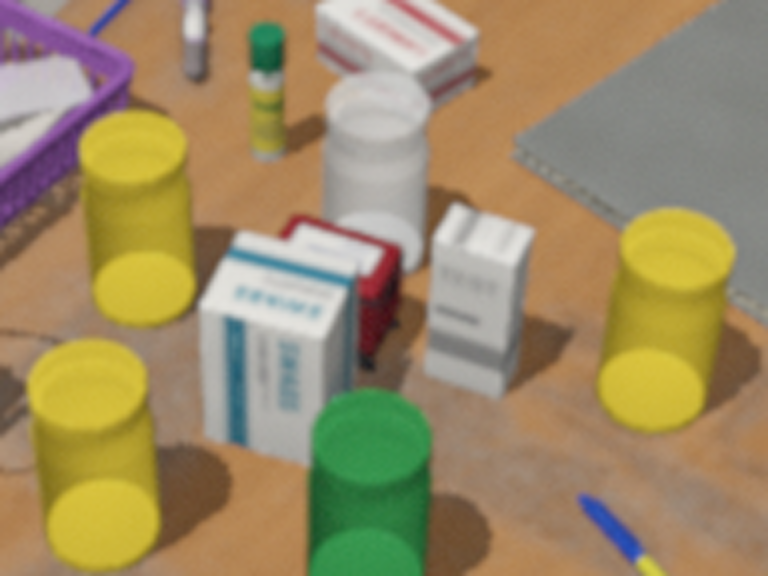

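View pics/tl.png

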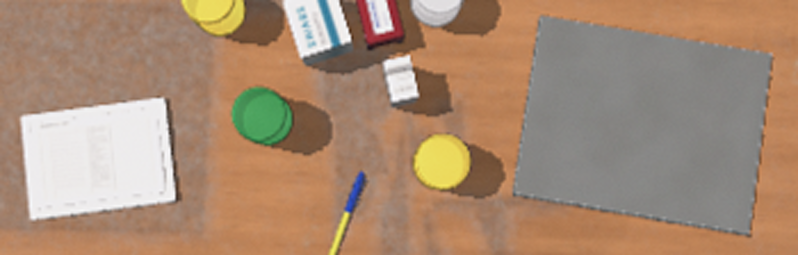

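The crops confirm the layout: clear jar at crop (588,268), big carton top centre near (322,350), slim carton top near (505,475) and stamp top near (456,327). Next I'll turn these into positions and cross-check them in the scene view.

```bash
cat > h.py <<'E'
import numpy as np,cv2,pickle
from scipy.optimize import least_squares
def dist(d): return np.array([d['k1'],0,0,0,0.])
def proj(d,P):
    T=np.linalg.inv(d['pose']);r=cv2.Rodrigues(T[:3,:3])[0]
    return cv2.projectPoints(np.array(P,float).reshape(-1,1,3),r,T[:3,3],d['camera_matrix'],dist(d))[0].reshape(-1,2)
def ray(d,uv,z):
    n=cv2.undistortPoints(np.array(uv,float).reshape(-1,1,2),d['camera_matrix'],dist(d)).reshape(-1,2)
    v=np.c_[n,np.ones(len(n))]@d['pose'][:3,:3].T;c=d['pose'][:3,3]
    return c+v*((z-c[2])/v[:,2])[:,None]
def box(p,lx,ly,z):
    c,s=np.cos(p[2]),np.sin(p[2])
    q=np.array([[1,1],[1,-1],[-1,-1],[-1,1]])*[lx/2,ly/2]
    return np.c_[q@np.array([[c,s],[-s,c]])+p[:2],np.full(4,z)]
def un(p,o,s): return (np.array(p,float)+.5)/s-.5+o
E
cat > m.py <<'E'
from h import *
D=pickle.load(open('c0.pkl','rb'));T,S=D['top'],D['scene']
tc=lambda p:un(p,(245,165),5); sc=lambda p:un(p,(250,170),4); tl=lambda p:un(p,(170,225),2.28)
rects={'big':(.068,.060,.105,tc([(357,266),(397,383),(292,430),(248,299)]),sc([(203,293),(238,233),(357,265),(333,320)])),
'slim':(.046,.030,.108,tc([(467,435),(522,422),(542,515),(483,528)]),sc([(452,205),(533,228),(517,258),(435,240)])),
'stamp':(.044,.068,.066,tc([(403,270),(482,257),(510,383),(430,398)]),None),
'ledger':(.212,.274,.016,tl([(541,15),(774,56),(750,236),(514,195)]),None),
'pad':(.120,.170,.012,tl([(21,115),(164,97),(176,200),(31,219)]),None)}
for k,(a,b,z,t,s) in rects.items():
    for d,uv,n in((T,t,'top'),(S,s,'scene')):
        if uv is None: continue
        P=ray(d,uv,z)[:,:2];c=P.mean(0);e=np.linalg.norm(P-np.roll(P,-1,0),axis=1)
        v=[P[1]-P[0]+P[2]-P[3],P[2]-P[1]+P[3]-P[0]]
        print(k,n,c.round(4),'edges mm',(e*1e3).round(),'dirs deg',[round(float(np.degrees(np.arctan2(w[1],w[0]))),1) for w in v])
for k,uv,z in[('jar top',tc((588,268)),.117),('jar base',tc((581,307)),.0),('ye1 top',tc((371,103)),.117),('ye2',tc((82,290)),.117),('green',tc((192,547)),.117),('green base',tc((213,552)),0),('ye3',(364,296),.117),('glue',tc((650,75)),.096),('flat',(417,191),.045),('cup base',tc((50,100)),.118)]:
    print(k,ray(T,[uv],z)[0,:2].round(4))
print('jar scene',ray(S,[sc((379,106))],.117)[0,:2].round(4))
E
python3 m.py
```

```text
big top [0.6008 0.0486] edges mm [63. 58. 71. 58.] dirs deg [-162.4, 109.4]
big scene [0.6006 0.0495] edges mm [48. 67. 42. 70.] dirs deg [-73.4, -162.0]
slim top [ 0.5321 -0.041 ] edges mm [28. 48. 30. 48.] dirs deg [-78.4, -170.5]
slim scene [ 0.5325 -0.0387] edges mm [46. 25. 44. 29.] dirs deg [-164.0, 103.7]
stamp top [ 0.6138 -0.0191] edges mm [42. 68. 42. 69.] dirs deg [-81.2, -169.2]
ledger top [ 0.4813 -0.3259] edges mm [276. 211. 274. 214.] dirs deg [-101.2, 169.0]
pad top [0.4566 0.3139] edges mm [170. 121. 170. 122.] dirs deg [-83.9, -173.4]
jar top [ 0.635  -0.0861]
jar base [ 0.6326 -0.0877]
ye1 top [0.7227 0.0219]
ye2 [0.6296 0.1698]
green [0.4987 0.1153]
green base [0.5032 0.1149]
ye3 [ 0.44   -0.0847]
glue [ 0.7388 -0.1222]
flat [ 0.7169 -0.2381]
cup base [0.728  0.1857]
jar scene [ 0.6306 -0.0818]
```

```bash
cat > plan.py <<'E'
# plan(start(x,y,z,yaw deg), [call,...]); call=list of (x,y,z,yaw,grip,rows): prints tool-frame rows
import numpy as np
def plan(p,calls):
    for c in calls:
        print('call from',np.round(p,3));a=np.radians(p[3])
        X=np.array([np.cos(a),np.sin(a)]);Y=np.array([np.sin(a),-np.cos(a)])
        for w in c:
            d=np.array(w[:2])-p[:2]
            print('  x%d: %.3f, %.3f, %.3f, 0,0,%.1f, %g'%(w[5],d@X,d@Y,p[2]-w[2],p[3]-w[3],w[4]))
        p=list(c[-1][:4])
H=.23
def carry(a,b,za,zb,yb=None):
    # a=(x,y,yaw) source, from above a; pick, carry, place, rise
    x,y,w=a;u,v=b[:2];yb=w if yb is None else yb
    return [[(x,y,za+.03,w,1,3),(x,y,za,w,1,1),(x,y,za,w,0,4)],
            [(x,y,H,w,0,4),(u,v,H,yb,0,4)],
            [(u,v,H,yb,0,5),(u,v,zb+.02,yb,0,3)],
            [(u,v,zb+.02,yb,0,2),(u,v,zb+.002,yb,0,2),(u,v,zb,yb,1,4)],[(u,v,H,yb,1,4)]]
def above(a): return [(a[0],a[1],H,a[2],1,8)]
E
python3 - <<'E'
from plan import *
jar=(.633,-.085,17);B=(.530,-.335)
plan([.263,-.622,.231,23],[above(jar),above(jar)]+carry(jar,B,.065,.081))
E
```

```text
call from [ 0.263 -0.622  0.231 23.   ]
  x8: 0.550, -0.350, 0.001, 0,0,6.0, 1
call from [ 0.633 -0.085  0.23  17.   ]
  x8: 0.000, 0.000, 0.000, 0,0,0.0, 1
call from [ 0.633 -0.085  0.23  17.   ]
  x3: 0.000, 0.000, 0.135, 0,0,0.0, 1
  x1: 0.000, 0.000, 0.165, 0,0,0.0, 1
  x4: 0.000, 0.000, 0.165, 0,0,0.0, 0
call from [ 0.633 -0.085  0.065 17.   ]
  x4: 0.000, 0.000, -0.165, 0,0,0.0, 0
  x4: -0.172, 0.209, -0.165, 0,0,0.0, 0
call from [ 0.53  -0.335  0.23  17.   ]
  x5: 0.000, 0.000, 0.000, 0,0,0.0, 0
  x3: 0.000, 0.000, 0.129, 0,0,0.0, 0
call from [ 0.53  -0.335  0.101 17.   ]
  x2: 0.000, 0.000, 0.000, 0,0,0.0, 0
  x2: 0.000, 0.000, 0.018, 0,0,0.0, 0
  x4: 0.000, 0.000, 0.020, 0,0,0.0, 1
call from [ 0.53  -0.335  0.081 17.   ]
  x4: 0.000, 0.000, -0.149, 0,0,0.0, 1
```

arm_command(
  commands=[0.275,-0.175,0,0,0,6,1,0.275,-0.175,0,0,0,6,1,0.275,-0.175,0,0,0,6,1,0.275,-0.175,0,0,0,6,1,0.275,-0.175,0,0,0,6,1,0.275,-0.175,0,0,0,6,1,0.275,-0.175,0,0,0,6,1,0.275,-0.175,0,0,0,6,1],
  force=30,
)

```text
t: 0.9
eef_pos: [0.4514, -0.348, 0.2311]
tool_rot: [-0.001, 0.988, 0.152, 0.001]
contact_force: [0.5, -0.3, -0.6]
gripper_width: 1.0
grasp_force: 0.0
```

Run:
```python
from station import *
import numpy as np
o=get_obs();print(o['t'],o['eef_pos'],2*np.degrees(np.arctan2(o['tool_rot'][2],o['tool_rot'][1])),np.abs(o['joint_vel']).max())
read_camera('wrist')
o=get_obs();print(o['t'],o['eef_pos'],2*np.degrees(np.arctan2(o['tool_rot'][2],o['tool_rot'][1])),np.abs(o['joint_vel']).max())
from plan import *
plan([*o['eef_pos'],17.2],[above((.633,-.085,17))])
```

```text
0.9 [ 0.45144865 -0.3480388   0.23105928] 17.43821400657952 0.0722655925704214
0.95 [ 0.44951565 -0.35091533  0.23106739] 17.224532193589575 0.054848975701678127
call from [ 0.45  -0.351  0.231 17.2  ]
  x8: 0.254, -0.200, 0.001, 0,0,0.2, 1
```

arm_command(
  commands=[0.255,-0.203,0,0,0,0,1,0.255,-0.203,0,0,0,0,1,0.255,-0.203,0,0,0,0,1,0.255,-0.203,0,0,0,0,1,0.255,-0.203,0,0,0,0,1,0.255,-0.203,0,0,0,0,1,0.255,-0.203,0,0,0,0,1,0.255,-0.203,0,0,0,0,1],
)

```text
t: 1.75
eef_pos: [0.6346, -0.0809, 0.2307]
tool_rot: [-0.001, 0.989, 0.15, 0.0]
contact_force: [-0.3, -0.1, -0.3]
gripper_width: 1.0
grasp_force: 0.0
```

arm_command(
  commands=[0,0,0,0,0,0,1,0,0,0,0,0,0,1,0,0,0,0,0,0,1],
)

```text
t: 2.05
eef_pos: [0.6322, -0.0871, 0.2313]
tool_rot: [0.0, 0.989, 0.146, -0.0]
contact_force: [-0.4, -0.1, -0.5]
gripper_width: 1.002
grasp_force: 0.0
```

Run:
```python
from station import *
from h import *
o=get_obs();print(o['t'],o['eef_pos'],2*np.degrees(np.arctan2(o['tool_rot'][2],o['tool_rot'][1])))
w=read_camera('wrist');cv2.imwrite('pics/w1.png',w['img'][:,:,::-1])
for p in[(.633,-.085,.117),(.614,-.019,.066),(.532,-.04,.108),(.601,.049,.105),(.601,.049,0)]:print(p,proj(w,[p])[0].round())
```

```text
2.05 [ 0.63222211 -0.0871386   0.23126855] 16.765274107672024
(0.633, -0.085, 0.117) [319. 233.]
(0.614, -0.019, 0.066) [246. 217.]
(0.532, -0.04, 0.108) [239. 319.]
(0.601, 0.049, 0.105) [154. 220.]
(0.601, 0.049, 0) [198. 197.]
```

View pics/w1.png

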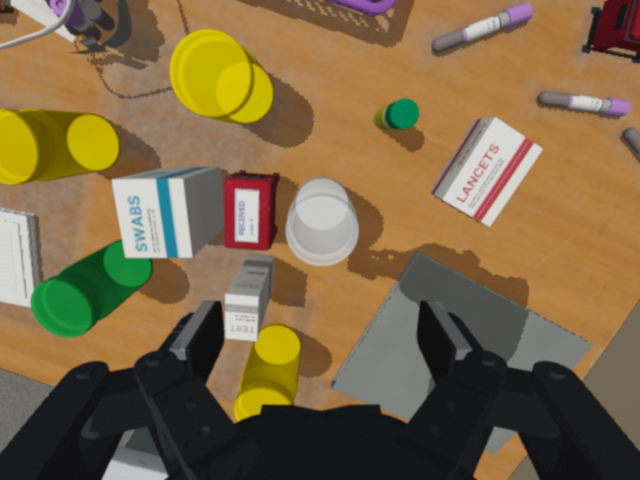

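The wrist view shows the jar at (322,228), the stamp at (250,217), the slim carton top at (243,318) and the big carton top at (154,218). All are within 3–4 px of my estimates. The view down onto the jar is clear, so I'll descend.

arm_command(
  commands=[0.003,0,0.05,0,0,0,1,0.003,0,0.09,0,0,0,1,0.003,0,0.125,0,0,0,1,0.003,0,0.15,0,0,0,1,0.003,0,0.166,0,0,0,1,0.003,0,0.166,0,0,0,1,0.003,0,0.166,0,0,0,0.5,0.003,0,0.166,0,0,0,0],
  force=25,
)

```text
t: 2.9
eef_pos: [0.6374, -0.084, 0.0673]
tool_rot: [0.0, 0.989, 0.147, 0.002]
contact_force: [0.6, -0.1, 5.1]
gripper_width: 0.708
grasp_force: 26.4
```

arm_command(
  commands=[0,0,0,0,0,0,0,0,0,0,0,0,0,0,0,0,0,0,0,0,0],
)

```text
t: 3.2
eef_pos: [0.6374, -0.084, 0.0674]
tool_rot: [0.001, 0.989, 0.147, 0.002]
contact_force: [-0.3, -0.4, 6.0]
gripper_width: 0.713
grasp_force: 27.3
```

arm_command(
  commands=[0,0,-0.03,0,0,0,0,0,0,-0.08,0,0,0,0,0,0,-0.13,0,0,0,0,0,0,-0.165,0,0,0,0,-0.02,0.025,-0.165,0,0,0,0,-0.05,0.06,-0.165,0,0,0,0,-0.08,0.095,-0.165,0,0,0,0,-0.105,0.125,-0.165,0,0,0,0],
)

```text
t: 4.0
eef_pos: [0.5705, -0.2363, 0.231]
tool_rot: [0.001, 0.989, 0.147, 0.0]
contact_force: [0.5, -0.3, -0.8]
gripper_width: 0.713
grasp_force: 27.8
```

arm_command(
  commands=[-0.03,0.035,0,0,0,0,0,-0.055,0.065,0,0,0,0,0,-0.07,0.084,0,0,0,0,0,-0.07,0.084,0,0,0,0,0,-0.07,0.084,0.04,0,0,0,0,-0.07,0.084,0.08,0,0,0,0,-0.07,0.084,0.11,0,0,0,0,-0.07,0.084,0.13,0,0,0,0],
)

```text
t: 4.8
eef_pos: [0.5289, -0.3327, 0.0981]
tool_rot: [-0.001, 0.989, 0.148, -0.001]
contact_force: [0.1, -0.1, 0.4]
gripper_width: 0.709
grasp_force: 27.8
```

arm_command(
  commands=[0,0,0,0,0,0,0,0,0,0.006,0,0,0,0,0,0,0.012,0,0,0,0,0,0,0.015,0,0,0,0,0,0,0.015,0,0,0,0],
)

```text
t: 5.3
eef_pos: [0.5296, -0.3346, 0.0856]
tool_rot: [0.0, 0.989, 0.148, 0.0]
contact_force: [-0.5, -0.2, -0.7]
gripper_width: 0.706
grasp_force: 27.8
```

arm_command(
  commands=[0,0,0.002,0,0,0,0,0,0,0.003,0,0,0,0,0,0,0.003,0,0,0,0],
)

```text
t: 5.6
eef_pos: [0.5301, -0.3348, 0.0834]
tool_rot: [0.0, 0.989, 0.147, 0.001]
contact_force: [-1.2, 0.4, 5.5]
gripper_width: 0.71
grasp_force: 28.2
```

arm_command(
  commands=[0,0,0,0,0,0,1,0,0,0,0,0,0,1,0,0,0,0,0,0,1,0,0,-0.02,0,0,0,1,0,0,-0.06,0,0,0,1,0,0,-0.1,0,0,0,1,0,0,-0.148,0,0,0,1,0,0,-0.148,0,0,0,1],
)

```text
t: 6.4
eef_pos: [0.533, -0.3366, 0.2378]
tool_rot: [0.004, 0.989, 0.147, 0.005]
contact_force: [1.0, -0.6, 0.1]
gripper_width: 1.001
grasp_force: 0.0
```

arm_command(
  commands=[0.022,-0.043,0,0,0,0,1,0.045,-0.087,0,0,0,0,1,0.067,-0.13,0,0,0,0,1,0.09,-0.174,0,0,0,0,1,0.112,-0.217,0,0,0,0,1,0.134,-0.26,0,0,0,0,1,0.157,-0.304,0,0,0,0,1,0.179,-0.347,0,0,0,0,1],
)

```text
t: 7.2
eef_pos: [0.5994, 0.0515, 0.23]
tool_rot: [0.0, 0.989, 0.148, -0.0]
contact_force: [0.8, -0.3, 0.8]
gripper_width: 0.998
grasp_force: 0.0
```

arm_command(
  commands=[0,0,0,0,0,0,1,0,0,0,0,0,0,1,0,0,0,0,0,0,1],
)

```text
t: 7.5
eef_pos: [0.5992, 0.0479, 0.2298]
tool_rot: [0.0, 0.989, 0.147, -0.0]
contact_force: [-0.4, -0.1, 0.1]
gripper_width: 1.0
grasp_force: 0.0
```

Run:
```python
from station import *
from h import *
o=get_obs();print(o['t'],o['eef_pos'],2*np.degrees(np.arctan2(o['tool_rot'][2],o['tool_rot'][1])))
w=read_camera('wrist');cv2.imwrite('pics/w2.png',w['img'][:,:,::-1])
for p in[(.53,-.335,.133),(.614,-.0205,.066),(.532,-.0415,.108),(.601,.049,.105)]:print(p,proj(w,[p])[0].round())
print(proj(w,box((.601,.049,np.radians(17.6)),.068,.06,.105)).round(), proj(w,box((.532,-.0415,np.radians(12)),.046,.03,.108)).round())
```

```text
7.5 [0.59919394 0.04792308 0.22980156] 16.867323465274435
(0.53, -0.335, 0.133) [668. 411.]
(0.614, -0.0205, 0.066) [395. 225.]
(0.532, -0.0415, 0.108) [394. 327.]
(0.601, 0.049, 0.105) [320. 229.]
[[282. 188.]
 [357. 187.]
 [356. 266.]
 [286. 267.]] [[381. 304.]
 [414. 306.]
 [406. 350.]
 [374. 348.]]
```

View pics/w2.png

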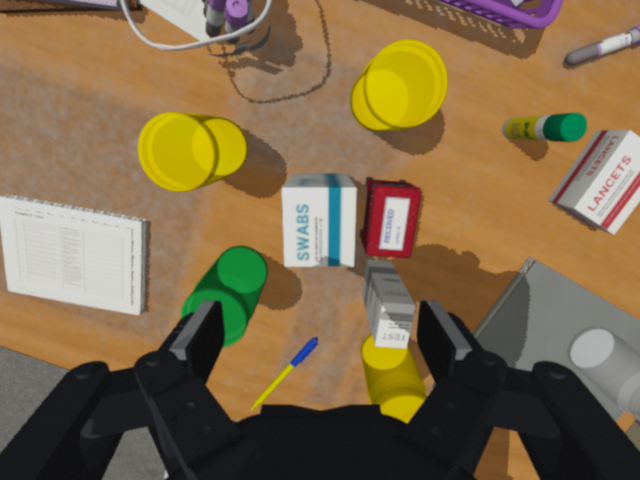

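The jar now stands on the ledger (seen at lower right). The big carton's top at (284–356, 188–266) matches the prediction within 2 px, and so does the slim carton.

arm_command(
  commands=[0.002,0,0.05,0,0,0,1,0.002,0,0.09,0,0,0,1,0.002,0,0.125,0,0,0,1,0.002,0,0.15,0,0,0,1,0.002,0,0.162,0,0,0,1,0.002,0,0.162,0,0,0,1,0.002,0,0.162,0,0,0,0.5,0.002,0,0.162,0,0,0,0],
  force=30,
)

```text
t: 8.35
eef_pos: [0.6026, 0.05, 0.0701]
tool_rot: [0.0, 0.989, 0.147, 0.002]
contact_force: [-4.6, 4.2, 19.1]
gripper_width: 0.7
grasp_force: 31.7
```

arm_command(
  commands=[0,0,0,0,0,0,0,0,0,0,0,0,0,0,0,0,0,0,0,0,0],
)

```text
t: 8.65
eef_pos: [0.6027, 0.0503, 0.0701]
tool_rot: [0.0, 0.989, 0.147, 0.002]
contact_force: [-0.0, -0.4, 6.5]
gripper_width: 0.699
grasp_force: 33.8
```

arm_command(
  commands=[0,0,-0.03,0,0,0,0,0,0,-0.08,0,0,0,0,0,0,-0.13,0,0,0,0,0,0,-0.16,0,0,0,0,-0.02,0.024,-0.16,0,0,0,0,-0.045,0.055,-0.16,0,0,0,0,-0.075,0.092,-0.16,0,0,0,0,-0.105,0.128,-0.16,0,0,0,0],
)

```text
t: 9.45
eef_pos: [0.5373, -0.1043, 0.2287]
tool_rot: [0.0, 0.989, 0.148, 0.0]
contact_force: [1.0, -0.1, -1.5]
gripper_width: 0.697
grasp_force: 33.5
```

arm_command(
  commands=[-0.03,0.037,0,0,0,0,0,-0.06,0.073,0,0,0,0,0,-0.09,0.11,0,0,0,0,0,-0.12,0.146,0,0,0,0,0,-0.15,0.183,0,0,0,0,0,-0.18,0.219,0,0,0,0,0,-0.204,0.249,0,0,0,0,0,-0.204,0.249,0,0,0,0,0],
)

```text
t: 10.25
eef_pos: [0.4114, -0.4069, 0.2285]
tool_rot: [0.001, 0.99, 0.143, -0.001]
contact_force: [0.6, 1.3, -1.3]
gripper_width: 0.695
grasp_force: 33.5
```

arm_command(
  commands=[0,0,0.04,0,0,0,0,0,0,0.08,0,0,0,0,0,0,0.115,0,0,0,0,0,0,0.13,0,0,0,0,0,0,0.135,0,0,0,0,0,0,0.138,0,0,0,0,0,0,0.138,0,0,0,0],
)

```text
t: 10.95
eef_pos: [0.4166, -0.4012, 0.0916]
tool_rot: [0.001, 0.989, 0.148, 0.001]
contact_force: [-0.1, -1.3, -1.7]
gripper_width: 0.698
grasp_force: 33.4
```

arm_command(
  commands=[0,0,0.003,0,0,0,0,0,0,0.005,0,0,0,0,0,0,0.0065,0,0,0,0,0,0,0.0065,0,0,0,0],
)

```text
t: 11.35
eef_pos: [0.4163, -0.4012, 0.0861]
tool_rot: [0.001, 0.989, 0.147, 0.001]
contact_force: [-3.6, 3.1, 15.3]
gripper_width: 0.698
grasp_force: 35.4
```

arm_command(
  commands=[0,0,0,0,0,0,1,0,0,0,0,0,0,1,0,0,0,0,0,0,1,0,0,-0.02,0,0,0,1,0,0,-0.06,0,0,0,1,0,0,-0.1,0,0,0,1,0,0,-0.145,0,0,0,1,0,0,-0.145,0,0,0,1],
)

```text
t: 12.15
eef_pos: [0.4187, -0.4032, 0.2353]
tool_rot: [0.004, 0.989, 0.147, 0.004]
contact_force: [0.1, 0.0, -0.3]
gripper_width: 0.998
grasp_force: 0.0
```

arm_command(
  commands=[0.027,-0.039,0,0,0,1,1,0.054,-0.078,0,0,0,2,1,0.081,-0.117,0,0,0,3,1,0.108,-0.155,0,0,0,4,1,0.135,-0.194,0,0,0,5,1,0.162,-0.233,0,0,0,5,1,0.189,-0.272,0,0,0,5,1,0.2155,-0.311,0,0,0,5,1],
)

```text
t: 12.95
eef_pos: [0.5313, -0.0385, 0.2285]
tool_rot: [0.0, 0.995, 0.104, -0.0]
contact_force: [0.9, -0.4, 1.1]
gripper_width: 1.003
grasp_force: 0.0
```

arm_command(
  commands=[0,0,0,0,0,0,0.75,0,0,0,0,0,0,0.75,0,0,0,0,0,0,0.75],
)

```text
t: 13.25
eef_pos: [0.5307, -0.0418, 0.2283]
tool_rot: [0.0, 0.995, 0.103, -0.001]
contact_force: [-0.3, 0.0, 0.4]
gripper_width: 0.751
grasp_force: 0.0
```

Run:
```python
from station import *
from h import *
o=get_obs();print(o['t'],o['eef_pos'],2*np.degrees(np.arctan2(o['tool_rot'][2],o['tool_rot'][1])))
w=read_camera('wrist');pickle.dump(w,open('w3.pkl','wb'));cv2.imwrite('pics/w3.png',w['img'][:,:,::-1])
for p in[(.53,-.335,.133),(.614,-.0205,.066)]:print(p,proj(w,[p])[0].round())
print(proj(w,box((.532,-.0415,np.radians(12)),.046,.03,.108)).round())
print(proj(w,box((.614,-.0205,np.radians(10.4)),.068,.044,.066)).round())
```

```text
13.25 [ 0.53069588 -0.04176253  0.2283286 ] 11.867370805321142
(0.53, -0.335, 0.133) [656. 310.]
(0.614, -0.0205, 0.066) [317. 123.]
[[302. 203.]
 [340. 203.]
 [339. 257.]
 [303. 257.]]
[[292.  80.]
 [344.  82.]
 [341. 164.]
 [291. 163.]]
```

View pics/w3.png

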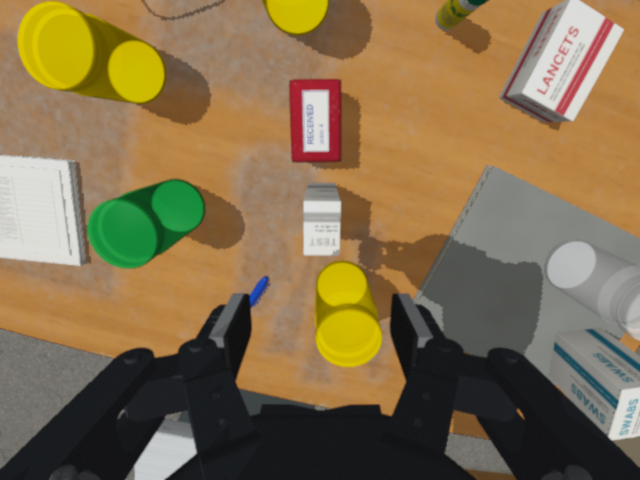

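The slim carton's top at (304–340, 203–257) and the stamp at (291–341, 80–162) match the predictions. The jar and the big carton are standing on the ledger at the right.

arm_command(
  commands=[0.001,0,0.05,0,0,0,0.75,0.001,0,0.09,0,0,0,0.75,0.001,0,0.125,0,0,0,0.75,0.001,0,0.15,0,0,0,0.75,0.001,0,0.16,0,0,0,0.75,0.001,0,0.16,0,0,0,0.7,0.001,0,0.16,0,0,0,0.4,0.001,0,0.16,0,0,0,0.2],
  force=20,
)

```text
t: 14.1
eef_pos: [0.5333, -0.0404, 0.0703]
tool_rot: [0.0, 0.995, 0.104, 0.001]
contact_force: [0.2, -0.0, 0.3]
gripper_width: 0.368
grasp_force: 0.0
```

arm_command(
  commands=[0,0,0,0,0,0,0,0,0,0,0,0,0,0,0,0,0,0,0,0,0],
)

```text
t: 14.4
eef_pos: [0.5332, -0.0403, 0.0701]
tool_rot: [0.0, 0.995, 0.104, 0.001]
contact_force: [-0.8, -1.7, 7.6]
gripper_width: 0.348
grasp_force: 29.5
```

arm_command(
  commands=[0,0,-0.03,0,0,0,0,0,0,-0.08,0,0,0,0,0,0,-0.13,0,0,0,0,0,0,-0.16,0,0,0,0,-0.015,0.021,-0.16,0,0,0,0,-0.04,0.055,-0.16,0,0,0,0,-0.066,0.091,-0.16,0,0,0,0,-0.092,0.127,-0.16,0,0,0,0],
)

```text
t: 15.2
eef_pos: [0.4676, -0.1845, 0.2293]
tool_rot: [0.0, 0.995, 0.105, 0.0]
contact_force: [0.2, -0.6, -0.7]
gripper_width: 0.349
grasp_force: 28.6
```

arm_command(
  commands=[-0.02,0.028,0,0,0,0,0,-0.031,0.044,0,0,0,0,0,-0.031,0.044,0,0,0,0,0,-0.031,0.044,0.04,0,0,0,0,-0.031,0.044,0.08,0,0,0,0,-0.031,0.044,0.115,0,0,0,0,-0.031,0.044,0.13,0,0,0,0,-0.031,0.044,0.138,0,0,0,0],
)

```text
t: 16.0
eef_pos: [0.4469, -0.2311, 0.0893]
tool_rot: [-0.001, 0.994, 0.105, -0.001]
contact_force: [-0.1, 0.4, -0.3]
gripper_width: 0.348
grasp_force: 28.5
```

arm_command(
  commands=[0,0,0.0,0,0,0,0,0,0,0.002,0,0,0,0,0,0,0.004,0,0,0,0,0,0,0.006,0,0,0,0,0,0,0.006,0,0,0,0],
)

```text
t: 16.5
eef_pos: [0.4482, -0.2335, 0.086]
tool_rot: [0.001, 0.995, 0.104, 0.001]
contact_force: [-1.0, 0.6, 6.0]
gripper_width: 0.353
grasp_force: 29.3
```

arm_command(
  commands=[0,0,0,0,0,0,0.75,0,0,0,0,0,0,0.75,0,0,0,0,0,0,0.75,0,0,-0.02,0,0,0,0.75,0,0,-0.06,0,0,0,0.75,0,0,-0.1,0,0,0,0.75,0,0,-0.145,0,0,0,0.75,0,0,-0.145,0,0,0,0.75],
)

```text
t: 17.3
eef_pos: [0.4507, -0.2343, 0.2358]
tool_rot: [0.003, 0.995, 0.104, 0.005]
contact_force: [0.5, -0.2, -0.2]
gripper_width: 0.754
grasp_force: 0.0
```

arm_command(
  commands=[0.034,-0.029,0,0,0,1.5,0.75,0.069,-0.058,0,0,0,1.5,0.75,0.103,-0.087,0,0,0,1.5,0.75,0.138,-0.116,0,0,0,1.5,0.75,0.172,-0.145,0,0,0,1.5,0.75,0.207,-0.174,0,0,0,1.5,0.75,0.207,-0.174,0,0,0,1.5,0.75,0.207,-0.174,0,0,0,1.5,0.75],
)

```text
t: 18.1
eef_pos: [0.6135, -0.0185, 0.2286]
tool_rot: [-0.0, 0.996, 0.092, -0.001]
contact_force: [-0.5, -0.8, -0.6]
gripper_width: 0.75
grasp_force: 0.0
```

Run:
```python
from station import *
from h import *
import time
w=read_camera('wrist');s=read_camera('scene')
o=get_obs();print(o['t'],o['eef_pos'],2*np.degrees(np.arctan2(o['tool_rot'][2],o['tool_rot'][1])))
print(proj(w,box((.614,-.0205,np.radians(10.4)),.068,.044,.066)).round())
pad=box((.4566,.3139,np.radians(6.4)),.12,.17,.012);print(proj(w,pad).round())
a=w['img'][40:300,180:460];b=s['img'][130:330,220:500]
cv2.imwrite('pics/w4.png',np.vstack([cv2.resize(a,None,fx=1.2,fy=1.2),cv2.resize(b,(336,240))])[:,:,::-1])
pickle.dump((w,s),open('w4.pkl','wb'))
```

```text
18.2 [ 0.6128803  -0.02119673  0.22906747] 10.377701851198566
[[299. 183.]
 [348. 183.]
 [346. 254.]
 [300. 254.]]
[[-42. 232.]
 [ 91. 242.]
 [104. 331.]
 [-19. 319.]]
```

View pics/w4.png

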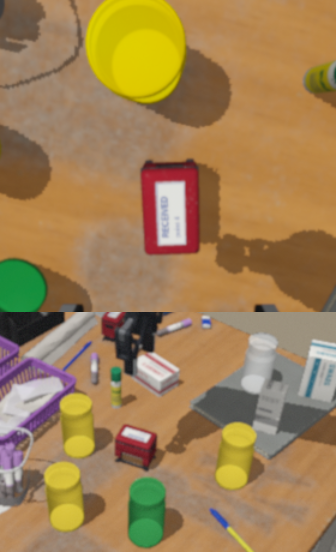

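The three objects stand on the ledger in the scene view, and the stamp top is at wrist (298–346, 178–252), about 3 mm ahead of my estimate. Now I'll grasp it.

arm_command(
  commands=[0.003,0,0.05,0,0,0,0.75,0.003,0,0.1,0,0,0,0.75,0.003,0,0.145,0,0,0,0.75,0.003,0,0.18,0,0,0,0.75,0.003,0,0.197,0,0,0,0.75,0.003,0,0.204,0,0,0,0.75,0.003,0,0.204,0,0,0,0.6,0.003,0,0.204,0,0,0,0.4],
  force=45,
)

```text
t: 19.0
eef_pos: [0.6173, -0.0199, 0.027]
tool_rot: [0.0, 0.996, 0.091, 0.001]
contact_force: [-1.0, -0.3, -1.1]
gripper_width: 0.517
grasp_force: 45.4
```

arm_command(
  commands=[0,0,0,0,0,0,0,0,0,0,0,0,0,0,0,0,0,0,0,0,0],
)

```text
t: 19.3
eef_pos: [0.617, -0.0192, 0.0265]
tool_rot: [0.0, 0.996, 0.091, 0.001]
contact_force: [0.3, 0.9, 1.0]
gripper_width: 0.522
grasp_force: 45.6
```

arm_command(
  commands=[0,0,-0.03,0,0,0,0,0,0,-0.08,0,0,0,0,0,0,-0.13,0,0,0,0,0,0,-0.18,0,0,0,0,0,0,-0.205,0,0,0,0,-0.005,-0.02,-0.205,0,0,1,0,-0.013,-0.05,-0.205,0,0,2,0,-0.022,-0.085,-0.205,0,0,4,0],
)

```text
t: 20.1
eef_pos: [0.5794, 0.0601, 0.2313]
tool_rot: [0.0, 0.999, 0.055, 0.001]
contact_force: [-0.6, -0.0, -1.1]
gripper_width: 0.521
grasp_force: 46.3
```

arm_command(
  commands=[-0.006,-0.035,0,0,0,0,0,-0.014,-0.075,0,0,0,0,0,-0.023,-0.115,0,0,0,0,0,-0.032,-0.155,0,0,0,0,0,-0.041,-0.195,0,0,0,0,0,-0.05,-0.235,0,0,0,0,0,-0.056,-0.265,0,0,0,0,0,-0.056,-0.276,0,0,0,0,0],
)

```text
t: 20.9
eef_pos: [0.4904, 0.3325, 0.2313]
tool_rot: [-0.001, 0.998, 0.059, -0.0]
contact_force: [0.4, -0.1, -0.1]
gripper_width: 0.516
grasp_force: 46.2
```

arm_command(
  commands=[0,0,0,0,0,0,0,0,0,0,0,0,0,0,0,0,0,0,0,0,0],
)

```text
t: 21.2
eef_pos: [0.494, 0.326, 0.2307]
tool_rot: [0.001, 0.998, 0.055, 0.0]
contact_force: [0.1, 0.5, -0.8]
gripper_width: 0.524
grasp_force: 46.2
```

Run:
```python
from station import *
from h import *
w=read_camera('wrist');s=read_camera('scene')
o=get_obs();print(o['t'],o['eef_pos'],2*np.degrees(np.arctan2(o['tool_rot'][2],o['tool_rot'][1])))
pad=box((.4566,.3139,np.radians(6.4)),.12,.17,.012);print(proj(w,pad).round(),proj(w,[(.4566,.3139,.012)]))
cv2.imwrite('pics/w5.png',w['img'][:,:,::-1])
pickle.dump((w,s),open('w5.pkl','wb'))
```

```text
21.3 [0.49374106 0.32650668 0.23075375] 6.308417414110019
[[249. 188.]
 [406. 188.]
 [399. 289.]
 [256. 289.]] [[327.66125027 240.71335482]]
```

View pics/w5.png

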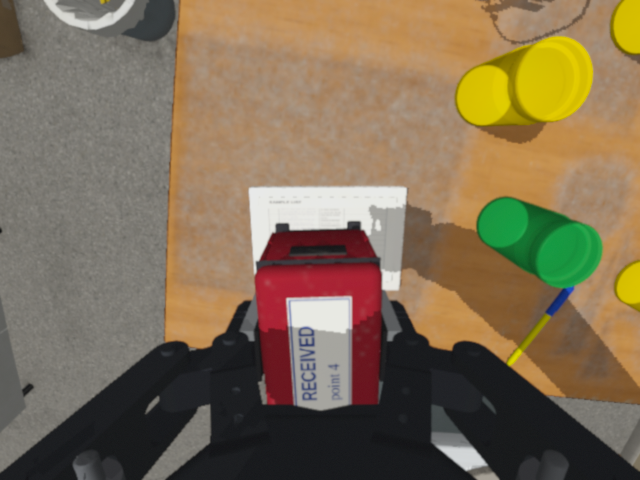

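The pad's corners at (249,187), (406,187) and (401,290) match my estimate. The stamp is held square, and I need to shift about 38 mm back.

arm_command(
  commands=[-0.02,0.008,0,0,0,0,0,-0.038,0.008,0,0,0,0,0,-0.038,0.008,0.04,0,0,0,0,-0.038,0.008,0.09,0,0,0,0,-0.038,0.008,0.135,0,0,0,0,-0.038,0.008,0.165,0,0,0,0,-0.038,0.008,0.178,0,0,0,0,-0.038,0.008,0.178,0,0,0,0],
)

```text
t: 22.1
eef_pos: [0.4556, 0.3149, 0.0515]
tool_rot: [0.001, 0.998, 0.056, -0.001]
contact_force: [-0.2, 0.4, -0.6]
gripper_width: 0.518
grasp_force: 46.2
```

arm_command(
  commands=[0,0,0,0,0,0,0,0,0,0,0,0,0,0,0,0,0,0,0,0,0],
)

```text
t: 22.4
eef_pos: [0.457, 0.3168, 0.0545]
tool_rot: [-0.001, 0.998, 0.056, 0.001]
contact_force: [0.2, 0.3, -1.7]
gripper_width: 0.519
grasp_force: 46.2
```

Run:
```python
from station import *
from h import *
w=read_camera('top');s=read_camera('scene')
o=get_obs();print(o['t'],o['eef_pos'])
pad=(.4566,.3139,.012);print(proj(w,[pad]),proj(s,[pad]),proj(s,box((.4566,.3139,np.radians(6.4)),.071,.045,.026)))
u=proj(s,[pad])[0].astype(int)
cv2.imwrite('pics/s6.png',cv2.resize(s['img'][u[1]-80:u[1]+60,u[0]-95:u[0]+95],None,fx=4,fy=4,interpolation=2)[:,:,::-1]);print(u)
```

```text
22.5 [0.45664148 0.31648353 0.05390372]
[[212.70412266 293.76403571]] [[296.93484499 393.46623272]] [[272.90499583 390.54810901]
 [286.75001334 370.75580279]
 [320.33350386 388.70022037]
 [307.18021809 409.65445756]]
[296 393]
```

View pics/s6.png

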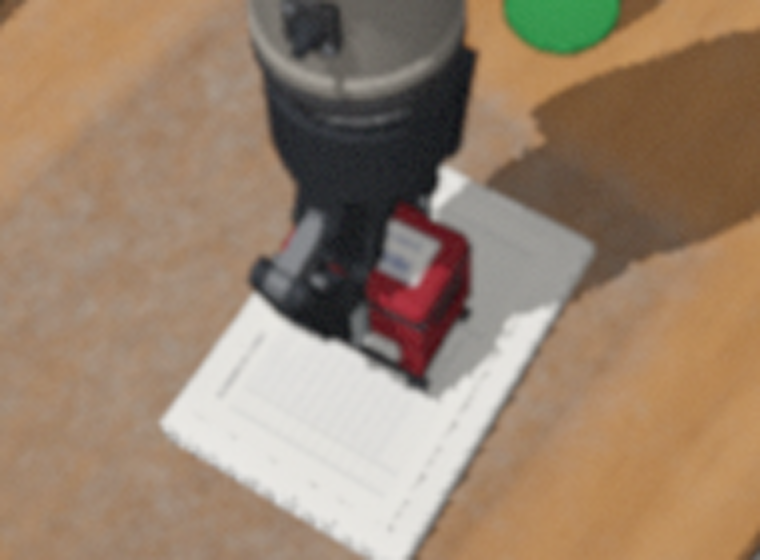

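The stamp hovers about 15 mm over the middle of the pad and looks square to it. I'll trim y by 2.5 mm, lower it and press step by step.

arm_command(
  commands=[0,0.0025,0.006,0,0,0,0,0,0.0025,0.011,0,0,0,0,0,0.0025,0.015,0,0,0,0,0,0.0025,0.018,0,0,0,0,0,0.0025,0.02,0,0,0,0,0,0.0025,0.02,0,0,0,0],
)

```text
t: 23.1
eef_pos: [0.4561, 0.3133, 0.0326]
tool_rot: [0.0, 0.998, 0.056, -0.0]
contact_force: [-1.1, -1.6, 2.9]
gripper_width: 0.524
grasp_force: 46.2
```

arm_command(
  commands=[0,0,0.003,0,0,0,0,0,0,0.006,0,0,0,0,0,0,0.0075,0,0,0,0,0,0,0.0075,0,0,0,0],
)

```text
t: 23.5
eef_pos: [0.4563, 0.3137, 0.0265]
tool_rot: [0.0, 0.998, 0.056, 0.0]
contact_force: [-5.4, -4.0, 16.7]
gripper_width: 0.524
grasp_force: 46.9
```

arm_command(
  commands=[0,0,0.002,0,0,0,0,0,0,0.002,0,0,0,0,0,0,0.002,0,0,0,0],
)

```text
t: 23.8
eef_pos: [0.4566, 0.3138, 0.0262]
tool_rot: [0.0, 0.998, 0.057, 0.001]
contact_force: [-8.4, -6.7, 32.6]
gripper_width: 0.524
grasp_force: 44.0
```

Run:
```python
from station import *
from h import *
s=read_camera('scene');o=get_obs();print(o['t'],o['eef_pos'],o['contact_force'])
cv2.imwrite('pics/s7.png',cv2.resize(s['img'][313:453,201:391],None,fx=4,fy=4,interpolation=2)[:,:,::-1])
```

```text
23.85 [0.45656037 0.31382545 0.02616711] [-7.25540807 -6.91478467 32.44119569]
```

View pics/s7.png

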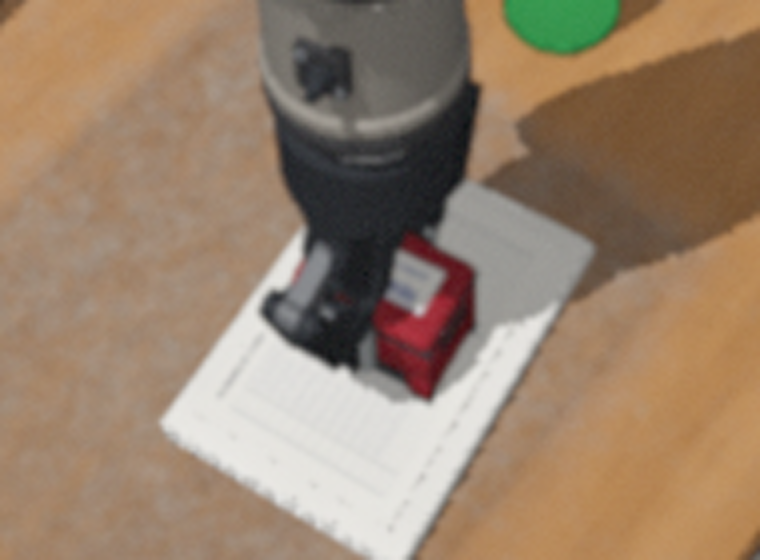

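The sleeve is down on the base frame with a hard stop at 32 N, so it is fully pressed and the pad has not moved. I'll ease it up and release.

arm_command(
  commands=[0,0,-0.004,0,0,0,0,0,0,-0.008,0,0,0,0,0,0,-0.012,0,0,0,0,0,0,-0.012,0,0,0,0,0,0,-0.012,0,0,0,0.6,0,0,-0.012,0,0,0,0.75,0,0,-0.012,0,0,0,0.75],
)

```text
t: 24.55
eef_pos: [0.4561, 0.3135, 0.0349]
tool_rot: [0.0, 0.998, 0.056, -0.0]
contact_force: [0.4, -0.8, 0.8]
gripper_width: 0.748
grasp_force: 0.0
```

arm_command(
  commands=[0,0,-0.02,0,0,0,0.75,0,0,-0.05,0,0,0,0.75,0,0,-0.09,0,0,0,0.75,0,0,-0.13,0,0,0,0.75,0,0,-0.17,0,0,0,0.75,0,0,-0.195,0,0,0,0.75,0,0,-0.195,0,0,0,0.75,0,0,-0.195,0,0,0,0.75],
)

```text
t: 25.35
eef_pos: [0.4562, 0.3135, 0.2302]
tool_rot: [-0.0, 0.998, 0.056, 0.0]
contact_force: [0.3, -0.8, -0.6]
gripper_width: 0.755
grasp_force: 0.0
```

Run:
```python
from station import *
from h import *
w=read_camera('wrist');o=get_obs();y=2*np.degrees(np.arctan2(o['tool_rot'][2],o['tool_rot'][1]));print(o['t'],o['eef_pos'],y)
c=(.4566,.3139)
print(proj(w,box((*c,np.radians(6.4)),.12,.17,.012)).round(),proj(w,box((*c,np.radians(6.4)),.068,.044,.078)).round())
cv2.imwrite('pics/w8.png',w['img'][100:400,120:520,::-1])
from plan import *
# return trip: TCP poses at grasp
slimL=(.4482,-.2335,12);slim0=(.5332,-.0403)
plan([*o['eef_pos'],y],[[(*slimL[:2],.23,12,.75,8)]]+carry(slimL,slim0,.086,.0701))
```

```text
25.4 [0.45579653 0.31307587 0.22923349] 6.458113921951857
[[240. 151.]
 [402. 151.]
 [394. 259.]
 [247. 258.]] [[296. 185.]
 [346. 185.]
 [344. 257.]
 [297. 257.]]
call from [0.456 0.313 0.229 6.458]
  x8: -0.069, 0.542, -0.001, 0,0,-5.5, 0.75
call from [ 0.448 -0.234  0.23  12.   ]
  x3: 0.000, 0.000, 0.114, 0,0,0.0, 1
  x1: 0.000, 0.000, 0.144, 0,0,0.0, 1
  x4: 0.000, 0.000, 0.144, 0,0,0.0, 0
call from [ 0.448 -0.234  0.086 12.   ]
  x4: 0.000, 0.000, -0.144, 0,0,0.0, 0
  x4: 0.123, -0.171, -0.144, 0,0,0.0, 0
call from [ 0.533 -0.04   0.23  12.   ]
  x5: 0.000, 0.000, 0.000, 0,0,0.0, 0
  x3: 0.000, 0.000, 0.140, 0,0,0.0, 0
call from [ 0.533 -0.04   0.09  12.   ]
  x2: 0.000, 0.000, 0.000, 0,0,0.0, 0
  x2: 0.000, 0.000, 0.018, 0,0,0.0, 0
  x4: 0.000, 0.000, 0.020, 0,0,0.0, 1
call from [ 0.533 -0.04   0.07  12.   ]
  x4: 0.000, 0.000, -0.160, 0,0,0.0, 1
```

View pics/w8.png

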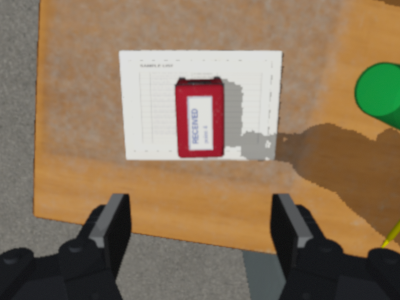

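The stamp stands on the pad at crop (176–224, 77–157), as predicted. Next is returning the slim carton.

arm_command(
  commands=[0.01,0.043,0,0,0,-1,0.75,0.02,0.086,0,0,0,-2,0.75,0.03,0.129,0,0,0,-3,0.75,0.04,0.172,0,0,0,-4,0.75,0.05,0.215,0,0,0,-5,0.75,0.06,0.255,0,0,0,-5.5,0.75,0.064,0.272,0,0,0,-5.5,0.75,0.064,0.272,0,0,0,-5.5,0.75],
)

```text
t: 26.2
eef_pos: [0.5503, 0.0465, 0.2282]
tool_rot: [0.001, 0.995, 0.101, -0.002]
contact_force: [0.1, 0.6, 0.1]
gripper_width: 0.748
grasp_force: 0.0
```

arm_command(
  commands=[-0.023,0.037,0,0,0,0,0.75,-0.046,0.074,0,0,0,0,0.75,-0.069,0.111,0,0,0,0,0.75,-0.092,0.148,0,0,0,0,0.75,-0.115,0.185,0,0,0,0,0.75,-0.138,0.222,0,0,0,0,0.75,-0.159,0.256,0,0,0,0,0.75,-0.159,0.256,0,0,0,0,0.75],
)

```text
t: 27.0
eef_pos: [0.4451, -0.2369, 0.229]
tool_rot: [0.0, 0.995, 0.101, -0.002]
contact_force: [-0.3, -0.7, 0.1]
gripper_width: 0.752
grasp_force: 0.0
```

arm_command(
  commands=[0,0,0,0,0,0,0.75,0,0,0,0,0,0,0.75,0,0,0,0,0,0,0.75,0,0,0,0,0,0,0.75],
)

```text
t: 27.4
eef_pos: [0.4485, -0.2315, 0.2301]
tool_rot: [-0.0, 0.994, 0.105, -0.0]
contact_force: [-0.1, 0.5, 0.0]
gripper_width: 0.748
grasp_force: 0.0
```

arm_command(
  commands=[0,0.002,0.04,0,0,0,0.75,0,0.002,0.08,0,0,0,0.75,0,0.002,0.115,0,0,0,0.75,0,0.002,0.135,0,0,0,0.75,0,0.002,0.144,0,0,0,0.75,0,0.002,0.144,0,0,0,0.7,0,0.002,0.144,0,0,0,0.4,0,0.002,0.144,0,0,0,0.2],
  force=20,
)

```text
t: 28.2
eef_pos: [0.4495, -0.2351, 0.0876]
tool_rot: [0.001, 0.995, 0.104, 0.001]
contact_force: [0.0, 0.1, 0.3]
gripper_width: 0.373
grasp_force: 0.0
```

arm_command(
  commands=[0,0,0,0,0,0,0,0,0,0,0,0,0,0,0,0,0,0,0,0,0],
)

```text
t: 28.5
eef_pos: [0.4492, -0.2351, 0.0874]
tool_rot: [0.0, 0.995, 0.104, 0.001]
contact_force: [-1.4, -0.3, 6.7]
gripper_width: 0.347
grasp_force: 29.3
```

arm_command(
  commands=[0,0,-0.03,0,0,0,0,0,0,-0.08,0,0,0,0,0,0,-0.12,0,0,0,0,0,0,-0.142,0,0,0,0,0.015,-0.021,-0.142,0,0,0,0,0.04,-0.056,-0.142,0,0,0,0,0.066,-0.092,-0.142,0,0,0,0,0.092,-0.128,-0.142,0,0,0,0],
)

```text
t: 29.3
eef_pos: [0.5122, -0.0893, 0.2287]
tool_rot: [0.0, 0.995, 0.104, 0.0]
contact_force: [1.5, -0.1, -0.8]
gripper_width: 0.346
grasp_force: 28.4
```

arm_command(
  commands=[0.02,-0.028,0,0,0,0,0,0.0315,-0.045,0,0,0,0,0,0.0315,-0.045,0,0,0,0,0,0.0315,-0.045,0.05,0,0,0,0,0.0315,-0.045,0.095,0,0,0,0,0.0315,-0.045,0.13,0,0,0,0,0.0315,-0.045,0.145,0,0,0,0,0.0315,-0.045,0.152,0,0,0,0],
)

```text
t: 30.1
eef_pos: [0.5317, -0.0413, 0.0745]
tool_rot: [0.0, 0.995, 0.104, -0.002]
contact_force: [0.6, -0.2, -0.1]
gripper_width: 0.351
grasp_force: 28.4
```

arm_command(
  commands=[0,0,0,0,0,0,0,0,0,0.001,0,0,0,0,0,0,0.003,0,0,0,0,0,0,0.004,0,0,0,0,0,0,0.004,0,0,0,0],
)

```text
t: 30.6
eef_pos: [0.5336, -0.04, 0.0727]
tool_rot: [0.0, 0.995, 0.104, 0.0]
contact_force: [-0.2, -0.7, 0.2]
gripper_width: 0.346
grasp_force: 28.4
```

arm_command(
  commands=[0,0,0.001,0,0,0,0,0,0,0.002,0,0,0,0,0,0,0.002,0,0,0,0],
)

```text
t: 30.9
eef_pos: [0.5338, -0.0399, 0.0714]
tool_rot: [0.0, 0.995, 0.104, 0.0]
contact_force: [-3.3, -0.2, 10.1]
gripper_width: 0.344
grasp_force: 29.7
```

arm_command(
  commands=[0,0,0,0,0,0,0.75,0,0,0,0,0,0,0.75,0,0,0,0,0,0,0.75,0,0,-0.02,0,0,0,0.75,0,0,-0.06,0,0,0,0.75,0,0,-0.11,0,0,0,0.75,0,0,-0.16,0,0,0,0.75,0,0,-0.16,0,0,0,0.75],
)

```text
t: 31.7
eef_pos: [0.5376, -0.0398, 0.2373]
tool_rot: [0.001, 0.995, 0.104, 0.006]
contact_force: [0.7, -0.1, -0.7]
gripper_width: 0.751
grasp_force: 0.0
```

arm_command(
  commands=[-0.024,0.041,0,0,0,-1,1,-0.048,0.082,0,0,0,-2,1,-0.071,0.123,0,0,0,-3,1,-0.095,0.165,0,0,0,-4,1,-0.119,0.206,0,0,0,-5,1,-0.143,0.247,0,0,0,-5,1,-0.167,0.288,0,0,0,-5,1,-0.19,0.329,0,0,0,-5,1],
)

```text
t: 32.5
eef_pos: [0.4145, -0.4028, 0.2297]
tool_rot: [-0.0, 0.989, 0.147, -0.0]
contact_force: [0.1, 0.4, 1.4]
gripper_width: 1.002
grasp_force: 0.0
```

arm_command(
  commands=[0,0,0,0,0,0,1,0,0,0,0,0,0,1,0,0,0,0,0,0,1,0,0,0,0,0,0,1],
)

```text
t: 32.9
eef_pos: [0.4166, -0.3995, 0.2301]
tool_rot: [-0.0, 0.989, 0.149, 0.0]
contact_force: [-0.9, 0.6, 0.7]
gripper_width: 1.002
grasp_force: 0.0
```

arm_command(
  commands=[0,0.002,0.04,0,0,0,1,0,0.002,0.08,0,0,0,1,0,0.002,0.115,0,0,0,1,0,0.002,0.135,0,0,0,1,0,0.002,0.144,0,0,0,1,0,0.002,0.144,0,0,0,1,0,0.002,0.144,0,0,0,0.6,0,0.002,0.144,0,0,0,0],
  force=30,
)

```text
t: 33.7
eef_pos: [0.4173, -0.4035, 0.0879]
tool_rot: [0.001, 0.989, 0.148, 0.001]
contact_force: [-3.7, 8.8, 16.3]
gripper_width: 0.7
grasp_force: 33.1
```

arm_command(
  commands=[0,0,0,0,0,0,0,0,0,0,0,0,0,0,0,0,0,0,0,0,0],
)

```text
t: 34.0
eef_pos: [0.4172, -0.4034, 0.0879]
tool_rot: [0.001, 0.989, 0.148, 0.001]
contact_force: [-1.0, 1.5, 6.1]
gripper_width: 0.699
grasp_force: 32.1
```

arm_command(
  commands=[0,0,-0.03,0,0,0,0,0,0,-0.08,0,0,0,0,0,0,-0.12,0,0,0,0,0,0,-0.142,0,0,0,0,0.02,-0.024,-0.142,0,0,0,0,0.045,-0.055,-0.142,0,0,0,0,0.075,-0.092,-0.142,0,0,0,0,0.105,-0.128,-0.142,0,0,0,0],
)

```text
t: 34.8
eef_pos: [0.4796, -0.2489, 0.229]
tool_rot: [0.0, 0.989, 0.147, 0.001]
contact_force: [0.6, -0.0, -1.4]
gripper_width: 0.698
grasp_force: 33.8
```

arm_command(
  commands=[0.03,-0.037,0,0,0,0,0,0.06,-0.073,0,0,0,0,0,0.09,-0.11,0,0,0,0,0,0.12,-0.147,0,0,0,0,0,0.15,-0.184,0,0,0,0,0,0.18,-0.22,0,0,0,0,0,0.205,-0.251,0,0,0,0,0,0.205,-0.251,0,0,0,0,0],
)

```text
t: 35.6
eef_pos: [0.6033, 0.0579, 0.2289]
tool_rot: [-0.002, 0.988, 0.152, 0.001]
contact_force: [-0.5, 0.7, -2.1]
gripper_width: 0.701
grasp_force: 33.8
```

arm_command(
  commands=[0,0,0,0,0,0,0,0,0,0.05,0,0,0,0,0,0,0.095,0,0,0,0,0,0,0.13,0,0,0,0,0,0,0.145,0,0,0,0,0,0,0.152,0,0,0,0,0,0,0.152,0,0,0,0],
)

```text
t: 36.3
eef_pos: [0.6027, 0.049, 0.0768]
tool_rot: [0.0, 0.989, 0.147, 0.0]
contact_force: [0.5, 0.1, -0.8]
gripper_width: 0.701
grasp_force: 33.8
```

arm_command(
  commands=[0,-0.001,0.002,0,0,0,0,0,-0.001,0.004,0,0,0,0,0,-0.001,0.0055,0,0,0,0,0,-0.001,0.0055,0,0,0,0],
)

```text
t: 36.7
eef_pos: [0.6028, 0.051, 0.072]
tool_rot: [0.0, 0.989, 0.148, 0.001]
contact_force: [-0.1, 0.3, 3.5]
gripper_width: 0.702
grasp_force: 33.9
```

arm_command(
  commands=[0,0,0,0,0,0,1,0,0,0,0,0,0,1,0,0,0,0,0,0,1,0,0,-0.02,0,0,0,1,0,0,-0.06,0,0,0,1,0,0,-0.11,0,0,0,1,0,0,-0.158,0,0,0,1,0,0,-0.158,0,0,0,1],
)

```text
t: 37.5
eef_pos: [0.606, 0.0516, 0.2364]
tool_rot: [0.0, 0.989, 0.147, 0.006]
contact_force: [0.1, 0.8, -0.4]
gripper_width: 1.001
grasp_force: 0.0
```

arm_command(
  commands=[-0.023,0.043,0,0,0,0,1,-0.045,0.087,0,0,0,0,1,-0.068,0.13,0,0,0,0,1,-0.091,0.174,0,0,0,0,1,-0.114,0.217,0,0,0,0,1,-0.136,0.26,0,0,0,0,1,-0.159,0.304,0,0,0,0,1,-0.182,0.3475,0,0,0,0,1],
)

```text
t: 38.3
eef_pos: [0.5284, -0.3365, 0.2283]
tool_rot: [-0.0, 0.989, 0.148, -0.0]
contact_force: [0.1, -0.2, 0.2]
gripper_width: 0.998
grasp_force: 0.0
```

arm_command(
  commands=[0,0,0,0,0,0,1,0,0,0,0,0,0,1,0,0,0,0,0,0,1,0,0,0,0,0,0,1],
)

```text
t: 38.7
eef_pos: [0.53, -0.3327, 0.2286]
tool_rot: [-0.0, 0.989, 0.149, 0.0]
contact_force: [0.1, -0.2, -0.8]
gripper_width: 1.001
grasp_force: 0.0
```

arm_command(
  commands=[0,0.002,0.04,0,0,0,1,0,0.002,0.08,0,0,0,1,0,0.002,0.115,0,0,0,1,0,0.002,0.135,0,0,0,1,0,0.002,0.144,0,0,0,1,0,0.002,0.144,0,0,0,1,0,0.002,0.144,0,0,0,0.6,0,0.002,0.144,0,0,0,0],
  force=25,
)

```text
t: 39.5
eef_pos: [0.5311, -0.3371, 0.0867]
tool_rot: [0.001, 0.989, 0.148, 0.001]
contact_force: [0.4, 0.3, 8.0]
gripper_width: 0.709
grasp_force: 25.7
```

arm_command(
  commands=[0,0,0,0,0,0,0,0,0,0,0,0,0,0,0,0,0,0,0,0,0],
)

```text
t: 39.8
eef_pos: [0.5311, -0.337, 0.0867]
tool_rot: [0.001, 0.989, 0.147, 0.001]
contact_force: [0.2, 1.0, 6.2]
gripper_width: 0.707
grasp_force: 26.8
```

arm_command(
  commands=[0,0,-0.03,0,0,0,0,0,0,-0.08,0,0,0,0,0,0,-0.12,0,0,0,0,0,0,-0.143,0,0,0,0,0.02,-0.024,-0.143,0,0,0,0,0.05,-0.06,-0.143,0,0,0,0,0.08,-0.095,-0.143,0,0,0,0,0.105,-0.125,-0.143,0,0,0,0],
)

```text
t: 40.6
eef_pos: [0.5947, -0.1839, 0.2286]
tool_rot: [-0.0, 0.989, 0.148, 0.001]
contact_force: [0.7, 0.1, -0.4]
gripper_width: 0.708
grasp_force: 27.7
```

arm_command(
  commands=[0.03,-0.036,0,0,0,0,0,0.055,-0.065,0,0,0,0,0,0.071,-0.0845,0,0,0,0,0,0.071,-0.0845,0,0,0,0,0,0.071,-0.0845,0.05,0,0,0,0,0.071,-0.0845,0.095,0,0,0,0,0.071,-0.0845,0.13,0,0,0,0,0.071,-0.0845,0.15,0,0,0,0],
)

```text
t: 41.4
eef_pos: [0.6347, -0.0862, 0.0748]
tool_rot: [-0.0, 0.989, 0.147, -0.002]
contact_force: [0.0, 0.2, -0.9]
gripper_width: 0.707
grasp_force: 27.7
```

arm_command(
  commands=[0,0,0,0,0,0,0,0,0,0.003,0,0,0,0,0,0,0.005,0,0,0,0,0,0,0.005,0,0,0,0],
)

```text
t: 41.8
eef_pos: [0.6379, -0.0852, 0.0742]
tool_rot: [0.0, 0.989, 0.147, 0.001]
contact_force: [0.2, 0.3, -1.5]
gripper_width: 0.708
grasp_force: 27.7
```

arm_command(
  commands=[0,0,0.002,0,0,0,0,0,0,0.0035,0,0,0,0,0,0,0.004,0,0,0,0,0,0,0.004,0,0,0,0],
)

```text
t: 42.2
eef_pos: [0.6383, -0.0849, 0.0708]
tool_rot: [0.0, 0.989, 0.147, 0.001]
contact_force: [-1.0, -0.1, 9.1]
gripper_width: 0.71
grasp_force: 28.6
```

arm_command(
  commands=[0,0,0,0,0,0,1,0,0,0,0,0,0,1,0,0,0,0,0,0,1,0,0,-0.02,0,0,0,1,0,0,-0.06,0,0,0,1,0,0,-0.11,0,0,0,1,0,0,-0.158,0,0,0,1,0,0,-0.158,0,0,0,1],
)

```text
t: 43.0
eef_pos: [0.6412, -0.085, 0.2347]
tool_rot: [0.001, 0.989, 0.147, 0.006]
contact_force: [1.4, 0.6, -0.8]
gripper_width: 1.002
grasp_force: 0.0
```

arm_command(
  commands=[-0.023,0.043,0,0,0,0,1,-0.045,0.087,0,0,0,0,1,-0.068,0.13,0,0,0,0,1,-0.091,0.174,0,0,0,0,1,-0.114,0.217,0,0,0,0,1,-0.136,0.26,0,0,0,0,1,-0.136,0.26,0,0,0,0,1,-0.136,0.26,0,0,0,0,1],
)

```text
t: 43.8
eef_pos: [0.5816, -0.3749, 0.2257]
tool_rot: [-0.0, 0.989, 0.146, -0.001]
contact_force: [0.4, 0.9, -0.4]
gripper_width: 1.003
grasp_force: 0.0
```

Run:
```python
from station import *
from h import *
t=read_camera('top');o=get_obs();print(o['t'],o['eef_pos'],o['contact_force'])
a=pickle.load(open('c0.pkl','rb'))['top']['img'];b=t['img']
f=lambda i:cv2.resize(i[165:290,170:430],None,fx=3,fy=2.4*0+3,interpolation=2)[:,:,::-1]
A,B=f(a),f(b);cv2.imwrite('pics/fin.png',cv2.resize(np.vstack([A,B]),(624,600)))
# per-object image shift start->now (template match), px
for n,(x,y),r in[('jar',(362,222),14),('big',(308,234),16),('slim',(346,260),11),('cup',(256,178),20),('glue',(375,184),9),('flat',(417,191),16)]:
    m=cv2.matchTemplate(cv2.resize(b[y-r-8:y+r+9,x-r-8:x+r+9],None,fx=4,fy=4),cv2.resize(a[y-r:y+r+1,x-r:x+r+1],None,fx=4,fy=4),5)
    l=cv2.minMaxLoc(m);print(n,l[1],(np.array(l[3])/4-8))
```

```text
43.85 [ 0.58274077 -0.37260805  0.22594751] [0.24035414 1.48407649 0.24526565]
jar 0.9597065448760986 [-0.75 -0.5 ]
big 0.9889376163482666 [-1.25  0.5 ]
slim 0.989294171333313 [-1.    0.25]
cup 0.999655544757843 [0. 0.]
glue 0.9991700053215027 [0. 0.]
flat 0.9995095133781433 [0. 0.]
```

View pics/fin.png

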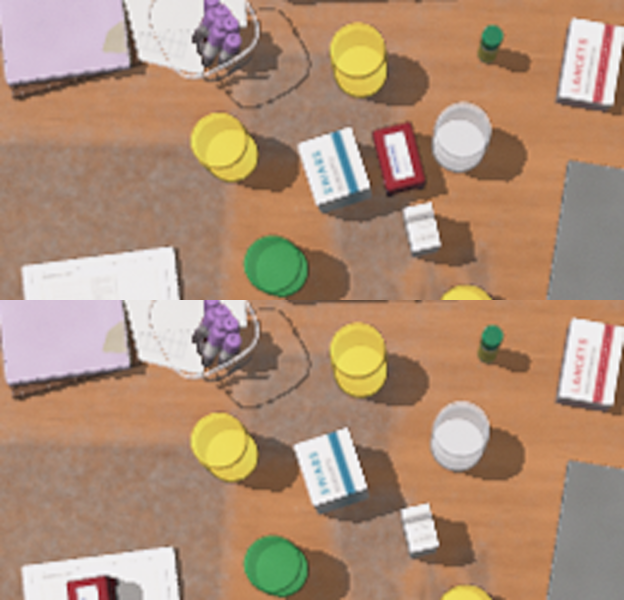

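The before and after views match: the jar and both cartons are within about 3–4 mm of their starts, the bystanders show no shift, and the stamp is on the pad. I'm handing in.

```bash
python3 -c "
from station import *
print(hand_in())"
```

```text
the job is handed in; nothing more can be done
None
```

The job is handed in with no verdict shown: the stamp was pressed fully and stands square in the middle of the pad, the jar and both cartons stand upright within about 4 mm of where they started, and the tub, glue stick and red-banded carton did not move.

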